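# Pin the camp stove's side shelf by feel

### The job

Lock the camp stove's sliding shelf in its cooking position with the longer of the two steel pins from the wooden rack: the pin goes down through the upper knuckle of the stove's bracket, the hole in the shelf's tongue, and the lower knuckle, until its head sits flush on the upper knuckle, and is let go. The tongue's hole is hidden under the upper knuckle, so find it by feel, for example by sliding the shelf slowly under the standing pin until the pin catches; be gentle and stop as soon as it catches, because forcing the shelf bends the pin. Leave the short pin and everything else on the bench and stove where it is.

Things in the scene. Friction and masses are not known exactly. Their poses are not given: they have to be found in the camera images.
- long_pin_head (a point): centre of the head of the longer steel pin: round shank 14 mm across, 85 mm long, its last 7 mm tapering to a 7 mm tip; round knob head 26 mm across, 35 mm tall. The point is 17.5 mm above the head's underside, 102.5 mm above the tip; z from tip to head. About 150 g. Starts upright in either hole of the rack, tip 15 mm above the bench, head 27 mm higher than the short pin's.
- short_pin_head (a point): centre of the head of the short pin: the same but for its 58 mm shank. Too short for the job; stands in the rack's other hole and stays there.
- rack: wooden block 170 x 70 x 55 mm, fixed to the bench, with two upright holes 17 mm wide and 40 mm deep, at -45 and +45 mm along its x axis (its length). Origin: centre of its underside; z up.
- knuckle_top (a point): centre of the upper knuckle's hole at its top face, 105 mm above the bench; z up, x level into the stove (the way the shelf slides home), y along the stove's front. The bracket has two fixed steel barrel knuckles, 34 mm across with 17 mm holes, on one upright axis: upper from 75 to 105 mm, lower from 35 to 55 mm above the bench.
- stove: green steel camp stove, fixed. Origin on the bench under the knuckle axis, axes as knuckle_top. Its box, 380 mm wide (y) and 290 mm deep, starts 35 mm beyond the axis (+x); top 115 mm, grate 130 mm, raised lid at its back up to 356 mm above the bench. Two round black control knobs on its front, 130 mm either side of the knuckles.
- shelf_lip (a point): middle of the outer face's top edge of the shelf's upstanding lip, 104 mm above the bench, axes as knuckle_top. The lip is 5 mm thick, 190 mm wide (y), from 54 to 104 mm above the bench. Push its outer face toward +x with closed fingers to slide the shelf home, or its inner face to slide it out. At the nominal cooking position it is 195 mm from the knuckle axis.
- shelf: aluminium shelf sliding only along x of knuckle_top, axes the same; its origin is on the knuckle axis at bench level when at the nominal position. Travel: from 75 mm out (-x) to 30 mm past nominal. Starts 30 to 60 mm out; 2.5 N of friction, stays where left. Tray 140 mm deep behind the lip, 54 to 59 mm above the bench, side rims to 70 mm.
- tongue_slot (a point): fixed point on the knuckle axis, 65 mm above the bench, between the knuckles. Here the shelf's flat tongue passes (50 mm wide, 60 to 70 mm above the bench) with a 19 mm hole. Bolted through slots, it sits off its mark: the hole meets the axis with the shelf anywhere from 15 mm out to 15 mm past nominal, unmeasured, unseen. A guide plate and a clamp cover it.
- long_pin: the same long pin; origin at the centre of its tip. Let down the upper knuckle it stands on the tongue, whose solid part closes the passage at the start, leaning a little, head's underside 50 mm above the knuckle. When the tongue's hole comes under it, it drops in and the shelf is suddenly blocked; over 25 N of push then bends it. It may need a press on the head to go home.
- pan: aluminium fry pan, 184 mm across and 40 mm deep with a long black handle, on the stove's grate; origin under its centre
- pot: stainless pot, 156 mm across, 110 mm tall; origin under its centre
- spatula: blue plastic spatula 290 mm long lying on the bench; origin under its middle
- canister: closed gray fuel canister, 104 mm across, 100 mm tall; origin under its centre
- mug: white mug, 84 mm across, 85 mm tall; origin under its centre
- bowl: steel camping bowl, 124 mm across, 50 mm tall; origin under its centre
Not all that is in view belongs to the job. Leave any green or turquoise look-alike of the long_pin alone.

How it is judged (in metres and radians):
On the way:
1. the long pin has entered the upper knuckle (horizontal distance between long_pin_head and knuckle_top below 0.012 m and z of long_pin_head in the frame of knuckle_top below 0.085 m and angle between long_pin_head's own z axis and vertical below 0.2 rad), for 0.1 s.
At the end, for the whole second after the job is handed in: The long pin is upright (within 0.1 rad) through both knuckles and the tongue, its head resting on the upper knuckle (gap under 4 mm, centre within 5 mm of the axis), the shelf within 21 mm of its nominal position, pin and shelf at rest and let go (horizontal distance between long_pin_head and knuckle_top below 0.005 m and z of long_pin_head in the frame of knuckle_top between 0.013 and 0.0215 m and angle between long_pin_head's own z axis and vertical below 0.1 rad and x of shelf_lip in the frame of knuckle_top between -0.216 and -0.174 m and linear speed of long_pin below 0.02 m/s and linear speed of shelf below 0.01 m/s); the robot touches nothing.
It fails at once if the shelf is forced against the pin (over 25 N) (contact force between long_pin and shelf above 25 N).
It fails at once if the short pin is lifted or shifted by over 15 mm (distance of short_pin_head from where it was at the start of the episode above 0.015 m).
It fails at once if a bystander (pan, pot, spatula, canister, mug or bowl) is shifted by over 30 mm (distance of any of pan, pot, spatula, canister, mug, bowl from where it was at the start of the episode above 0.03 m).
It also fails if it takes over 64 s, if anything falls off the work surface, if the arm or the gripper's body presses on something with over 40 N, if the wrist force passes 120 N, or if a joint passes its speed limit or range.

### The arm

A 6-joint arm with a two-finger parallel gripper is mounted at the origin on the work surface. World frame = base frame: x ahead of the robot, y to its left, z up, the work surface at z = 0. Lengths are in mm, angles in rad, forces in N, time in s.
With the tool pointing down it reaches from about 300 to 850 mm from the base axis. Payload 4.2 kg.
Tool frame: the origin (TCP) lies on the centre line of the jaws, within the pads' length; the fingertips stand 17 mm ahead of it and the grasp point (between the pads) lies 2 mm behind it; z points along the fingers, y is the line along which they close (so a half turn about z gives the same grasp; the last joint's range is limited). The gripper opens to 91 mm and grips with 3 to 60 N. Pads are 32 mm wide; open, the fingers measure 118 mm over their backs; the gripper's body (76 mm by 178 mm) begins 60 mm behind the grasp point.
Start: joints at [1.101, 0.32, 1.565, -0, 1.257, -0.02], TCP at [250.005, 517.821, 230.976] pointing down, gripper open.
Joint ranges: [-3.11, 3.11], [-0.84, 2.01], [0.21, 2.61], [-1.34, 4.49], [0.05, 2.63], [-2.56, 2.56]. Speed limits (rad/s): [2.57, 2.57, 3.14, 3.14, 3.14, 3.14].

### API

Orientations are given as a 3x3 rotation matrix whose columns are the frame's x, y, z axes.
In Python, from workcell import bot, grab_frame gives the robot as it stands. The module is installed in compiled form; this text tells all that it offers.
- The arm moves only by the tool move_arm, never from a script. Its argument "deltas" is text: rows parted by semicolons, each of 5 numbers parted by spaces: the shift along the world's x, y, z in m, then the turn about the world's z in degrees, then the finger opening in m, from 0 to 0.0912. A call has exactly 10 rows; each row shifts and turns the commanded pose from where the row before left it; what a row does not reach is not made up. A row lasts 1/10 s, in which the tool goes at most 50 mm and 8.59 degrees, less where a joint would pass 70% of its speed; a pose out of reach is approached as far as the arm can. A call with a gripper value outside its range is refused whole. The fingers move at their own pace and stop on an object; the grip force is fixed at half the most. Time passes only in rows, so rows that do not move let the fingers close, or fill a call up. It gives the time, the measured TCP pose, the force, the opening and the grip force at its end, in the units of the state.
- bot.observe(): the state, without advancing time (a new reading comes with each control period).
- grab_frame(name): name is "scene" or "top"; returns a dict with "frame" (384x512x3 uint8, red, green, blue), "mtx" (3x3 intrinsics, pixels), "R" (3x3) and "t" (3): a world point X has camera coordinates R X + t. Camera axes: x right, y down, z forward; pixel columns grow to the right and rows downward; lengths in mm; the calibration is good to about 2 mm. A picture is of the moment at which its call begins. There is no depth.
- bot.finish_job(): hands the job in; it is judged then, once.
The state is a dict: "clock": time; "joints": joint angles; "qd": joint speeds; "joint_torque": joint torques, N m; "position": TCP position; "tcp_rot": TCP orientation; "wrist_force": force on the tool from outside, world axes, zero at the start; "ft_torque": the same for the moment, N m; "width": finger opening in mm; "grip_force": force on a finger pad.
Only numpy, scipy, OpenCV 4.12 (cv2) and the standard library are available. Lean on these libraries where they do the work, as an engineer would, in place of code of your own. Each camera call takes 0.05 s, during which the arm holds its last target. There are 200 camera calls.

## Working session

There is one attempt and no reset: what is moved stays moved. The work goes in short steps, Python scripts to look and compute and a tool call to move; the robot and the scene stay as the last step left them, time stands still between calls to the robot, and variables do not carry over. Pictures are saved under pics/ and viewed, at most 10 in all, crops included, and the job is handed in when it is done.

Besides the shell and the picture viewer there is one more tool, called after ">>>" as name(argument=value, ...) on one line, values as JSON. move_arm: Moves the arm, as the interface text tells. Its arguments: {"type":"object","properties":{"deltas":{"type":"string"}},"required":["deltas"]}

```bash
mkdir -p pics
python3 - <<'E'
from workcell import bot, grab_frame
import cv2,numpy as np
for n in("scene","top"):
    f=grab_frame(n); cv2.imwrite(f"pics/{n}0.png",cv2.resize(f["frame"][:,:,::-1],(800,600),interpolation=cv2.INTER_CUBIC))
    np.savez(f"{n}0.npz",**f)
    C=-f["R"].T@f["t"]; print(n,C.round(),f["mtx"].round(1).tolist(),f["R"].round(3).tolist())
s=bot.observe();print(s["clock"],s["position"],s["tcp_rot"],s["wrist_force"],s["width"])
E
```

```text
scene [1186.  244. 1095.] [[396.1, 0.0, 261.3], [0.0, 396.1, 191.7], [0.0, 0.0, 1.0]] [[-0.277, 0.961, 0.013], [0.799, 0.237, -0.552], [-0.534, -0.143, -0.833]]
top [ 378.   95. 1839.] [[485.4, 0.0, 251.6], [0.0, 485.4, 193.1], [0.0, 0.0, 1.0]] [[0.011, -1.0, 0.002], [-0.993, -0.011, -0.113], [0.113, -0.001, -0.994]]
0.1 [249.80394801 517.42001732 230.18780018] [[-9.00535959e-01  4.34780911e-01 -7.39224394e-04]
 [ 4.34781538e-01  9.00534783e-01 -1.45530810e-03]
 [ 3.29571001e-05 -1.63195839e-03 -9.99998668e-01]] [ 1.3722309   0.3811686  -0.51190598] 91.11056709310135
```

View pics/scene0.png

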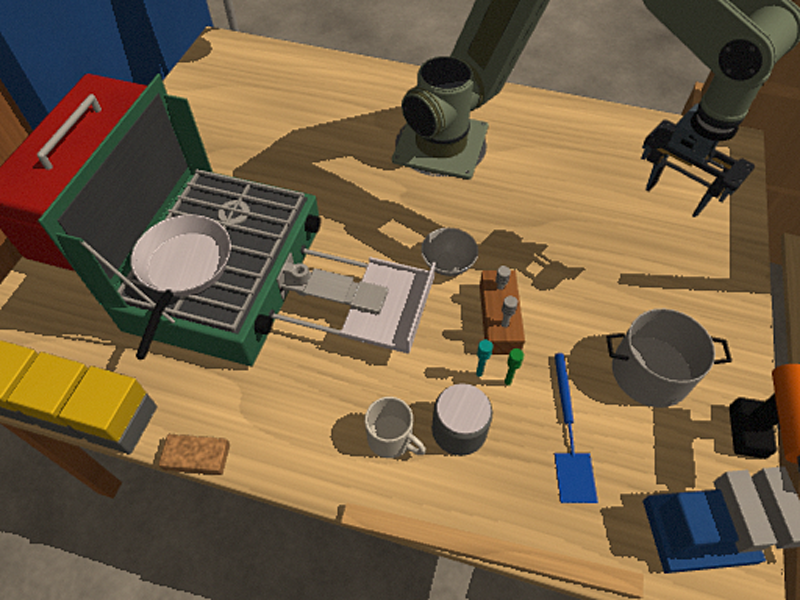

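View pics/top0.png

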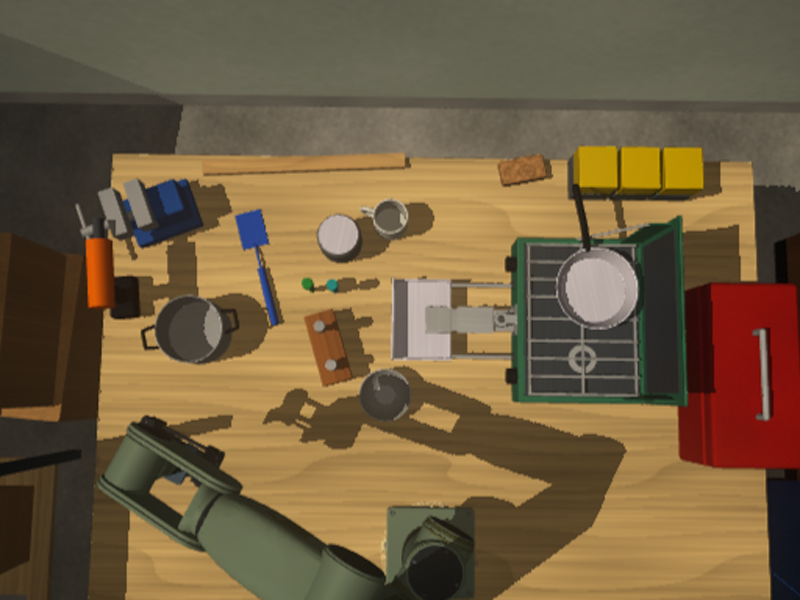

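The scene view shows the stove on the left, the shelf lip near (420,310), and the rack with two pins at heads (503,275) and (510,303). In the top view the pin heads are at (319,325) and (331,364), and the knuckle is near (505,319). I'll zoom in next.

Run:
```python
import cv2,numpy as np
def crop(n,x,y,w,h,s):
    f=np.load(f"{n}0.npz")["frame"][y:y+h,x:x+w,::-1]; return cv2.resize(f,(w*s,h*s),interpolation=cv2.INTER_CUBIC)
A=crop("scene",300,160,50,75,4);B=crop("top",190,190,50,75,4)
C=crop("scene",170,155,100,75,4);D=crop("top",245,172,100,75,4)
cv2.imwrite("pics/c1.png",np.vstack([np.hstack([A,C]),np.hstack([B,D])]))
```

```text
(no output)
```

View pics/c1.png

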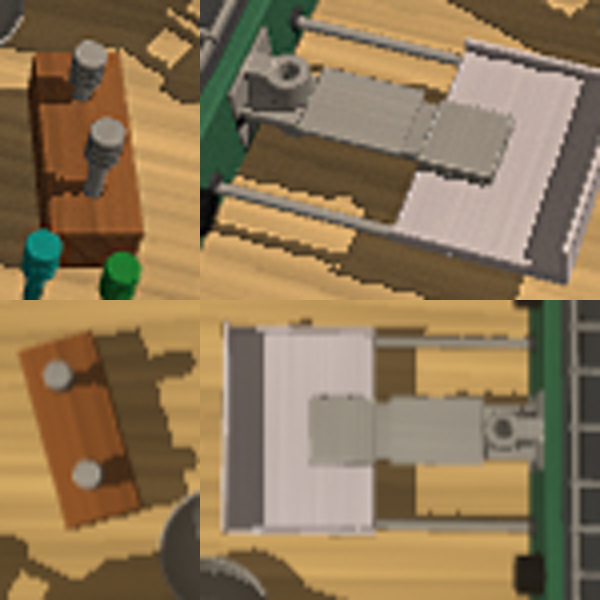

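The crops show the pins' heads and the knuckle ring. The long pin is the scene-lower one: its shank shows, and its head is at crop (107,133). In the top view it is the upper one at (57,75). The knuckle hole is at scene crop (290,70) and top crop (303,130). Now I'll measure them.

```bash
cat > h.py <<'E'
import cv2,numpy as np
def ray(f,uv):
    K,R,t=f["mtx"],f["R"],f["t"]; return -R.T@t, R.T@np.linalg.inv(K)@np.array([uv[0],uv[1],1.])
def plane(f,uv,z):
    C,d=ray(f,uv); return C+d*(z-C[2])/d[2]
def tri(fs,uvs):
    A=0;b=0
    for f,uv in zip(fs,uvs):
        C,d=ray(f,uv); d=d/np.linalg.norm(d); P=np.eye(3)-np.outer(d,d); A=A+P; b=b+P@C
    return np.linalg.solve(A,b)
def proj(f,X):
    p=f["mtx"]@(f["R"]@np.array(X)+f["t"]); return p[:2]/p[2]
E
python3 - <<'E'
from h import *
S=dict(np.load("scene0.npz"));T=dict(np.load("top0.npz"))
for n,s,t,z in [("long",(326.3,192.8),(203.9,208.4),135),("short",(322.1,172.1),(211.1,233.1),108),("knuckle",(192.1,172.1),(320.4,204.1),105)]:
    print(n,tri([S,T],[s,t]).round(1),plane(S,s,z).round(1),plane(T,t,z).round(1))
# rack top contour, stove knobs, lip/shelf in top view
hsv=cv2.cvtColor(T["frame"],cv2.COLOR_RGB2HSV); 
m=cv2.inRange(hsv,(4,110,60),(14,255,200)); m[:, :190]=0;m[:,230:]=0;m[:190]=0;m[255:]=0
c=max(cv2.findContours(m,0,2)[0],key=cv2.contourArea);r=cv2.minAreaRect(c)
B=[plane(T,p,55)[:2].round(1) for p in cv2.boxPoints(r)];print("rack",cv2.contourArea(c),B)
# stove front: green left edge in top view, z=115
g=cv2.inRange(hsv,(60,80,25),(90,255,200)); pts=[]
for row in range(170,240):
    x=np.where(g[row,315:350])[0]
    if len(x) and not 198<row<212: pts.append(plane(T,(315+x[0]-.5,row),115)[:2])
pts=np.array(pts);print("front",pts[::12].round(1)); v=cv2.fitLine(pts.astype(np.float32),cv2.DIST_HUBER,0,.01,.01).ravel();print(v, np.degrees(np.arctan2(v[1],v[0])))
# lip: crop(228..) outer edge points in top crop
def tp(u,v):return ((u-200+.5)/4-.5+245,(v-300+.5)/4-.5+172)
for uv in [(226,324),(224,532)]: print("lip",plane(T,tp(*uv),104).round(1))
E
```

```text
long [516.9 261.2 127.8] [521.8 261.4 135. ] [516.3 260.1 135. ]
short [430.8 235.1 107.7] [431.1 234.9 108. ] [430.8 235.2 108. ]
knuckle [ 539.2 -154.8   97.5] [ 543.9 -151.1  105. ] [ 538.7 -154.5  105. ]
rack 815.0 [array([543.1, 304.5]), array([563.7, 235.7]), array([403. , 186.7]), array([382.8, 254.9])]
front [[ 661.3 -190.1]
 [ 617.8 -189.7]
 [ 574.3 -178.7]
 [ 484.9 -181.6]
 [ 442.4 -181.3]]
[ 9.9970281e-01 -2.4376901e-02  5.5278595e+02 -1.8715652e+02] -1.3968319
lip [632.1  95.  104. ]
lip [444.7  94.8 104. ]
```

>>> move_arm(deltas="0.0267 -0.0257 -0.005 -6.42 0.06;0.0267 -0.0257 -0.005 -6.42 0.06;0.0267 -0.0257 -0.005 -6.42 0.06;0.0267 -0.0257 -0.005 -6.42 0.06;0.0267 -0.0257 -0.005 -6.42 0.06;0.0267 -0.0257 -0.005 -6.42 0.06;0.0267 -0.0257 -0.005 -6.42 0.06;0.0267 -0.0257 -0.005 -6.42 0.06;0.0267 -0.0257 -0.005 -6.42 0.06;0.0267 -0.0257 -0.005 -6.42 0.06")

```text
clock: 1.1
position: [517.7, 259.5, 180.4]
tcp_rot: [[0.004, 1.0, -0.001], [1.0, -0.004, -0.0], [-0.0, -0.001, -1.0]]
wrist_force: [0.1, 1.1, -0.9]
width: 60.0
grip_force: 0.0
```

>>> move_arm(deltas="0 0.001 -0.012 0 0.06;0 0 -0.012 0 0.06;0 0 -0.012 0 0.06;0 0 -0.012 0 0.06;0 0 -0.009 0 0.06;0 0 0 0 0.06;0 0 0 0 0.02;0 0 0 0 0.02;0 0 0 0 0.02;0 0 0 0 0.02")

```text
clock: 2.1
position: [517.3, 261.9, 124.5]
tcp_rot: [[-0.001, 1.0, 0.001], [1.0, 0.001, 0.0], [0.0, 0.001, -1.0]]
wrist_force: [0.0, -0.1, -0.5]
width: 30.6
grip_force: 0.0
```

>>> move_arm(deltas="0 0 0 0 0.02;0 0 0 0 0.02;0 0 0 0 0.02;0 0 0.01 0 0.02;0 0 0.02 0 0.02;0 0 0.025 0 0.02;0 0 0.03 0 0.02;0 0 0.03 0 0.02;0 0 0.015 0 0.02;0 0 0 0 0.02")

```text
clock: 3.1
position: [517.8, 262.3, 256.8]
tcp_rot: [[-0.001, 1.0, 0.005], [1.0, 0.001, 0.002], [0.002, 0.005, -1.0]]
wrist_force: [-0.5, 0.7, -2.3]
width: 25.2
grip_force: 30.0
```

>>> move_arm(deltas="0.0025 -0.040 0 0 0.02;0.0025 -0.046 0 0 0.02;0.0025 -0.046 0 0 0.02;0.0025 -0.046 0 0 0.02;0.0025 -0.046 0 0 0.02;0.0025 -0.046 0 0 0.02;0.0025 -0.046 0 0 0.02;0.0025 -0.046 0 0 0.02;0.0025 -0.040 0 0 0.02;0 -0.014 0 0 0.02")

```text
clock: 4.1
position: [538.6, -157.5, 252.3]
tcp_rot: [[0.003, 1.0, -0.003], [1.0, -0.003, -0.0], [-0.0, -0.003, -1.0]]
wrist_force: [-0.3, 0.9, -2.3]
width: 25.3
grip_force: 30.0
```

Run:
```python
from workcell import bot, grab_frame
from h import *
s=bot.observe();p=s["position"];print(s["clock"],p.round(1) if hasattr(p,'round') else p,s["tcp_rot"],s["wrist_force"])
out=[]
for n,(x,y) in (("scene",(165,130)),("top",(295,180))):
    f=grab_frame(n); np.savez(f"{n}1.npz",**f)
    out.append(cv2.resize(f["frame"][y:y+60,x:x+50,::-1],None,fx=8,fy=8,interpolation=cv2.INTER_CUBIC))
    print(n,proj(f,(p[0],p[1],p[2]-6-102.5)),proj(f,(p[0],p[1],p[2])),proj(f,(540.5,-154.5,105)))
cv2.imwrite("pics/c2.png",np.hstack(out))
```

```text
4.1 [ 538.6 -157.5  252.3] [[ 3.02769377e-03  9.99991407e-01 -2.83172194e-03]
 [ 9.99995336e-01 -3.02881836e-03 -3.92936241e-04]
 [-4.01509636e-04 -2.83051904e-03 -9.99995913e-01]] [-0.29489085  0.87705995 -2.31381532]
scene [189.02885546 162.63243353] [183.5977093  138.76956717] [191.46213566 171.00460654]
top [322.83769412 203.1348136 ] [327.72565241 200.06928801] [320.39379396 203.6094114 ]
```

View pics/c2.png

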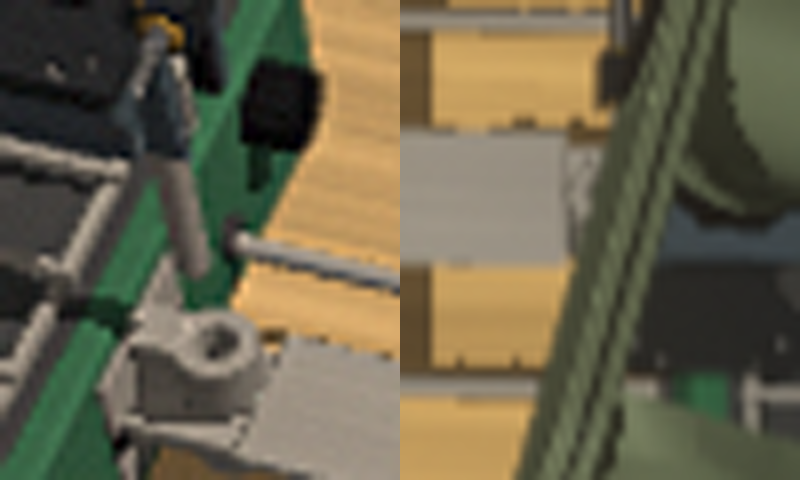

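The scene view shows the pin tip at crop (195,280), up and to the left of the knuckle hole at (217,340). In the top view the arm hides it. I'll correct by a few mm and come closer.

>>> move_arm(deltas="0.001 0.003 -0.005 0 0.02;0 0 -0.008 0 0.02;0 0 -0.008 0 0.02;0 0 -0.005 0 0.02;0 0 0 0 0.02;0 0 0 0 0.02;0 0 0 0 0.02;0 0 0 0 0.02;0 0 0 0 0.02;0 0 0 0 0.02")

```text
clock: 5.2
position: [540.5, -151.3, 228.1]
tcp_rot: [[-0.0, 1.0, 0.0], [1.0, 0.0, -0.0], [-0.0, 0.0, -1.0]]
wrist_force: [-0.7, -0.6, -1.9]
width: 25.2
grip_force: 30.0
```

Run:
```python
from workcell import bot, grab_frame
from h import *
s=bot.observe();p=s["position"];print(s["clock"],p.round(1),s["wrist_force"])
f=grab_frame("scene"); np.savez("scene2.npz",**f)
x,y=165,130
cv2.imwrite("pics/c3.png",cv2.resize(f["frame"][y:y+60,x:x+50,::-1],None,fx=10,fy=10,interpolation=cv2.INTER_CUBIC))
print(proj(f,(p[0],p[1],p[2]-108.5)),proj(f,(540,-154.5,105)),proj(f,(541,-154.5,105)),proj(f,(540,-153.5,105)),proj(f,(540,-154.5,106)))
```

```text
5.2 [ 540.5 -151.3  228.1] [-0.69702085 -0.58284908 -1.8571429 ]
[191.79883522 168.41201643] [191.52205266 170.88007466] [191.40219258 171.12919263] [191.82425041 170.95435691] [191.47862358 170.6874195 ]
```

View pics/c3.png

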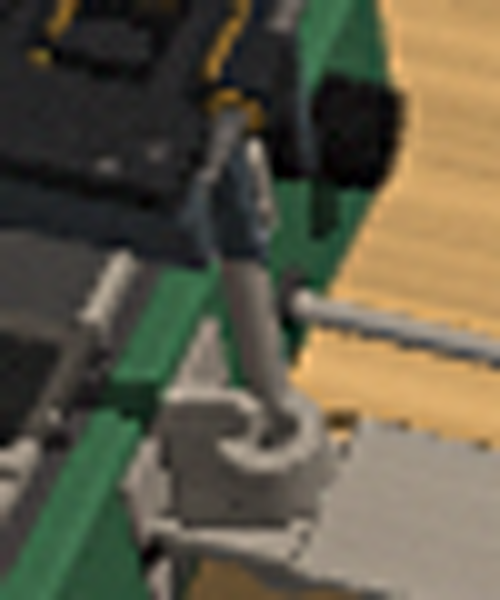

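The scene crop shows the tip at (275,410), almost over the hole at (268,425). A small shift along -y should do, then I'll enter the knuckle slowly.

>>> move_arm(deltas="-0.001 -0.004 0 0 0.02;0 0 0 0 0.02;0 0 -0.003 0 0.02;0 0 -0.003 0 0.02;0 0 -0.003 0 0.02;0 0 -0.003 0 0.02;0 0 -0.003 0 0.02;0 0 -0.003 0 0.02;0 0 -0.003 0 0.02;0 0 -0.002 0 0.02")

```text
clock: 6.25
position: [539.8, -155.0, 204.8]
tcp_rot: [[-0.0, 1.0, 0.001], [1.0, 0.0, 0.0], [0.0, 0.001, -1.0]]
wrist_force: [0.3, 0.4, -2.1]
width: 25.4
grip_force: 30.0
```

>>> move_arm(deltas="0 0 -0.003 0 0.02;0 0 -0.003 0 0.02;0 0 -0.003 0 0.02;0 0 -0.003 0 0.02;0 0 -0.003 0 0.02;0 0 -0.003 0 0.02;0 0 -0.002 0 0.02;0 0 0 0 0.02;0 0 0 0 0.02;0 0 0 0 0.02")

```text
clock: 7.25
position: [539.6, -155.1, 184.7]
tcp_rot: [[-0.0, 1.0, 0.0], [1.0, 0.0, 0.0], [0.0, 0.0, -1.0]]
wrist_force: [2.8, 1.1, -3.4]
width: 25.1
grip_force: 30.0
```

>>> move_arm(deltas="0.0005 0.0005 -0.002 0 0.02;0 0 -0.002 0 0.02;0 0 0 0 0.02;0 0 0 0 0.05;0 0 0 0 0.05;0 0 0 0 0.05;0 0 0 0 0.05;0 0 0.02 0 0.05;0 0 0.03 0 0.05;0 0 0.03 0 0.05")

```text
clock: 8.25
position: [539.6, -154.6, 261.6]
tcp_rot: [[-0.001, 1.0, -0.001], [1.0, 0.001, 0.0], [0.0, -0.001, -1.0]]
wrist_force: [0.2, -1.0, -0.2]
width: 49.8
grip_force: 0.0
```

Run:
```python
from workcell import bot, grab_frame
from h import *
s=bot.observe();p=s["position"];print(s["clock"],p.round(1),s["wrist_force"].round(1))
f=grab_frame("scene"); x,y=160,125
cv2.imwrite("pics/c4.png",cv2.resize(f["frame"][y:y+70,x:x+120,::-1],None,fx=6,fy=6,interpolation=cv2.INTER_CUBIC))
```

```text
8.25 [ 539.6 -154.6  261.6] [ 0.2 -1.  -0.2]
```

View pics/c4.png

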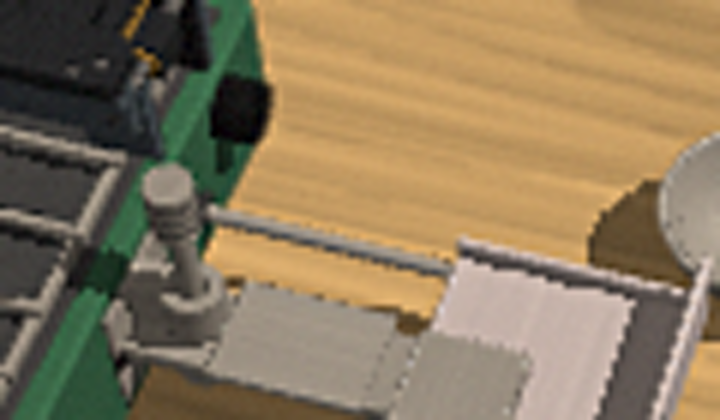

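The pin stands in the knuckle with its head at crop (170,185), leaning slightly as expected. Next I'll move to the lip with the fingers closed.

>>> move_arm(deltas="0 0.045 0 0 0;0 0.045 0 0 0;0 0.045 0 0 0;0 0.045 0 0 0;0 0.045 -0.01 0 0;0 0.045 -0.03 0 0;0 0.015 -0.04 0 0;0 0 -0.04 0 0;0 0 -0.04 0 0;0 0 -0.015 0 0")

```text
clock: 9.3
position: [537.3, 126.6, 84.3]
tcp_rot: [[-0.001, 1.0, -0.007], [1.0, 0.001, -0.002], [-0.002, -0.007, -1.0]]
wrist_force: [-0.0, -0.8, 0.7]
width: 0.8
grip_force: 0.0
```

>>> move_arm(deltas="0.001 -0.008 0 0 0;0.001 -0.008 0 0 0;0 -0.005 0 0 0;0 -0.005 0 0 0;0 -0.005 0 0 0;0 -0.005 0 0 0;0 -0.004 0 0 0;0 -0.004 0 0 0;0 -0.002 0 0 0;0 0 0 0 0")

```text
clock: 10.3
position: [542.3, 80.8, 89.3]
tcp_rot: [[0.001, 1.0, 0.002], [1.0, -0.001, 0.001], [0.001, 0.002, -1.0]]
wrist_force: [-1.3, 3.4, -2.4]
width: 0.8
grip_force: 2.0
```

```bash
cat > lip.py <<'E'
from workcell import bot, grab_frame
from h import *
# lip edge measured in top image vs reference picture: shelf tray rear edge / lip; also pin head row in scene
s=bot.observe();p=s["position"];print(s["clock"],p.round(1),s["wrist_force"].round(1))
f=grab_frame("scene"); g=f["frame"]
np.savez("cur.npz",**f)
a=np.load("prev.npz")["frame"] if __import__("os").path.exists("prev.npz") else None
w=lambda im: im[148:182,180:205].astype(int)
if a is not None: print("pin region diff",np.abs(w(a)-w(g)).mean().round(1))
np.savez("prev.npz",**f)
E
python3 lip.py
python3 - <<'E'
import cv2,numpy as np
f=np.load("cur.npz")["frame"][125:225,160:290,::-1]
cv2.imwrite("pics/c5.png",cv2.resize(f,None,fx=6,fy=6,interpolation=cv2.INTER_CUBIC))
E
```

```text
10.3 [542.3  80.8  89.3] [-1.3  3.4 -2.4]
```

View pics/c5.png

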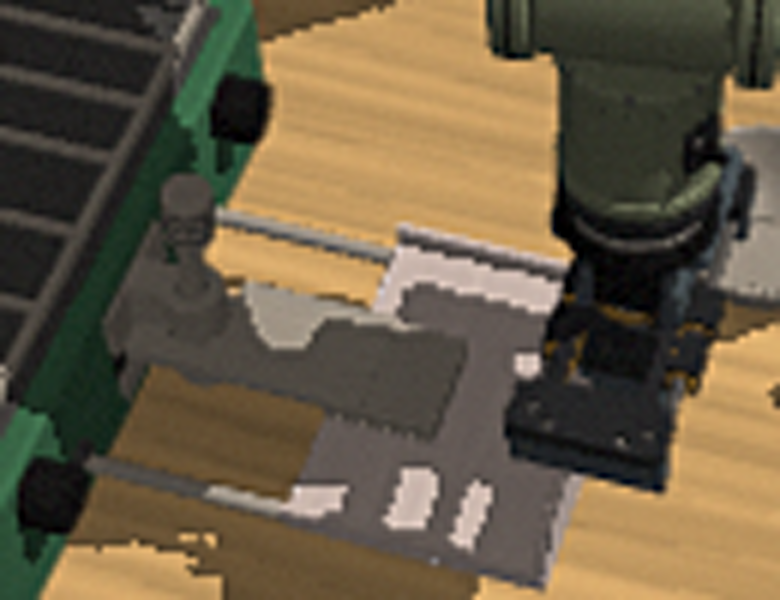

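The pin still stands at crop (188,210), in shadow, and the shelf slid in about 30 mm. From here I'll search slowly.

>>> move_arm(deltas="0 -0.0005 0 0 0;0 -0.0005 0 0 0;0 -0.0005 0 0 0;0 -0.0005 0 0 0;0 -0.0005 0 0 0;0 -0.0005 0 0 0;0 -0.0005 0 0 0;0 -0.0005 0 0 0;0 -0.0005 0 0 0;0 -0.0005 0 0 0")

```text
clock: 11.35
position: [542.4, 76.5, 89.3]
tcp_rot: [[-0.0, 1.0, 0.001], [1.0, 0.0, 0.001], [0.001, 0.001, -1.0]]
wrist_force: [-2.4, 6.0, 1.8]
width: 0.2
grip_force: 2.9
```

```bash
python3 lip.py
```

```text
11.35 [542.4  76.5  89.3] [-2.4  6.   1.8]
pin region diff 3.8
```

>>> move_arm(deltas="0 -0.0003 0 0 0;0 -0.0003 0 0 0;0 -0.0003 0 0 0;0 -0.0003 0 0 0;0 -0.0003 0 0 0;0 -0.0003 0 0 0;0 -0.0003 0 0 0;0 -0.0003 0 0 0;0 -0.0003 0 0 0;0 -0.0003 0 0 0")

```text
clock: 12.4
position: [542.4, 73.5, 89.3]
tcp_rot: [[-0.0, 1.0, 0.002], [1.0, 0.0, 0.001], [0.001, 0.002, -1.0]]
wrist_force: [-1.1, 4.3, 1.0]
width: 0.5
grip_force: 2.8
```

```bash
python3 lip.py
```

```text
12.4 [542.4  73.5  89.3] [-1.1  4.3  1. ]
pin region diff 2.6
```

Sliding freely, so I'll continue at 4 mm per call.

>>> move_arm(deltas="0 -0.0004 0 0 0;0 -0.0004 0 0 0;0 -0.0004 0 0 0;0 -0.0004 0 0 0;0 -0.0004 0 0 0;0 -0.0004 0 0 0;0 -0.0004 0 0 0;0 -0.0004 0 0 0;0 -0.0004 0 0 0;0 -0.0004 0 0 0")

```text
clock: 13.45
position: [542.4, 69.5, 89.3]
tcp_rot: [[-0.0, 1.0, 0.002], [1.0, 0.0, 0.001], [0.001, 0.002, -1.0]]
wrist_force: [-1.4, 4.2, 0.8]
width: 0.3
grip_force: 2.8
```

```bash
python3 lip.py
```

```text
13.45 [542.4  69.5  89.3] [-1.4  4.2  0.8]
pin region diff 2.6
```

>>> move_arm(deltas="0 -0.0004 0 0 0;0 -0.0004 0 0 0;0 -0.0004 0 0 0;0 -0.0004 0 0 0;0 -0.0004 0 0 0;0 -0.0004 0 0 0;0 -0.0004 0 0 0;0 -0.0004 0 0 0;0 -0.0004 0 0 0;0 -0.0004 0 0 0")

```text
clock: 14.5
position: [542.4, 65.5, 89.3]
tcp_rot: [[-0.0, 1.0, 0.002], [1.0, 0.0, 0.001], [0.001, 0.002, -1.0]]
wrist_force: [-2.2, 5.4, 1.1]
width: 0.2
grip_force: 2.8
```

```bash
python3 lip.py
```

```text
14.5 [542.4  65.5  89.3] [-2.2  5.4  1.1]
pin region diff 2.3
```

>>> move_arm(deltas="0 -0.0004 0 0 0;0 -0.0004 0 0 0;0 -0.0004 0 0 0;0 -0.0004 0 0 0;0 -0.0004 0 0 0;0 -0.0004 0 0 0;0 -0.0004 0 0 0;0 -0.0004 0 0 0;0 -0.0004 0 0 0;0 -0.0004 0 0 0")

```text
clock: 15.55
position: [542.7, 60.8, 88.5]
tcp_rot: [[-0.001, 1.0, 0.002], [1.0, 0.001, -0.0], [-0.0, 0.002, -1.0]]
wrist_force: [0.7, 2.7, 2.7]
width: 0.8
grip_force: 1.4
```

```bash
python3 lip.py
```

```text
15.55 [542.7  60.8  88.5] [0.7 2.7 2.7]
pin region diff 3.1
```

>>> move_arm(deltas="0 -0.0004 0 0 0;0 -0.0004 0 0 0;0 -0.0004 0 0 0;0 -0.0004 0 0 0;0 -0.0004 0 0 0;0 -0.0004 0 0 0;0 -0.0004 0 0 0;0 -0.0004 0 0 0;0 -0.0004 0 0 0;0 -0.0004 0 0 0")

```text
clock: 16.6
position: [541.6, 56.8, 88.1]
tcp_rot: [[-0.001, 1.0, -0.001], [1.0, 0.001, -0.0], [-0.0, -0.001, -1.0]]
wrist_force: [1.7, 1.2, 1.0]
width: 0.7
grip_force: 1.1
```

```bash
python3 lip.py
```

```text
16.6 [541.6  56.8  88.1] [1.7 1.2 1. ]
pin region diff 6.4
```

```bash
cat > tm.py <<'E'
import cv2,numpy as np
r=cv2.resize(cv2.imread("pics/c5.png"),(130,100),interpolation=cv2.INTER_AREA)
t=r[27:41,25:38]; c=np.load("cur.npz")["frame"][125:225,160:290,::-1].copy()
m=cv2.matchTemplate(c[15:80,15:60],t,cv2.TM_CCOEFF_NORMED);_,v,_,l=cv2.minMaxLoc(m)
print("head shift px",l[0]+15-25,l[1]+15-27,"score",round(v,2))
E
python3 tm.py
```

```text
head shift px 0 0 score 0.76
```

>>> move_arm(deltas="0 -0.0004 0 0 0;0 -0.0004 0 0 0;0 -0.0004 0 0 0;0 -0.0004 0 0 0;0 -0.0004 0 0 0;0 -0.0004 0 0 0;0 -0.0004 0 0 0;0 -0.0002 0 0 0;0 0 0 0 0;0 0 0 0 0")

```text
clock: 17.65
position: [541.6, 53.8, 88.1]
tcp_rot: [[-0.001, 1.0, -0.001], [1.0, 0.001, -0.0], [-0.0, -0.001, -1.0]]
wrist_force: [-2.6, 2.4, -0.4]
width: 0.7
grip_force: 1.1
```

```bash
python3 lip.py; python3 tm.py
```

```text
17.65 [541.6  53.8  88.1] [-2.6  2.4 -0.4]
pin region diff 3.8
head shift px 0 0 score 0.78
```

>>> move_arm(deltas="0 -0.0004 0 0 0;0 -0.0004 0 0 0;0 -0.0004 0 0 0;0 -0.0004 0 0 0;0 -0.0004 0 0 0;0 -0.0004 0 0 0;0 -0.0004 0 0 0;0 -0.0004 0 0 0;0 -0.0003 0 0 0;0 0 0 0 0")

```text
clock: 18.7
position: [542.0, 50.5, 88.2]
tcp_rot: [[-0.0, 1.0, 0.0], [1.0, 0.0, 0.0], [0.0, 0.0, -1.0]]
wrist_force: [-2.0, 4.1, -1.3]
width: 0.1
grip_force: 1.5
```

```bash
python3 lip.py; python3 tm.py
```

```text
18.7 [542.   50.5  88.2] [-2.   4.1 -1.3]
pin region diff 3.1
head shift px 0 0 score 0.79
```

>>> move_arm(deltas="0 -0.0004 0 0 0;0 -0.0004 0 0 0;0 -0.0004 0 0 0;0 -0.0004 0 0 0;0 -0.0004 0 0 0;0 -0.0004 0 0 0;0 -0.0004 0 0 0;0 -0.0004 0 0 0;0 -0.0003 0 0 0;0 0 0 0 0")

```text
clock: 19.75
position: [542.0, 49.4, 88.3]
tcp_rot: [[0.001, 1.0, 0.0], [1.0, -0.001, 0.005], [0.005, 0.0, -1.0]]
wrist_force: [-2.1, 12.3, -1.7]
width: 0.5
grip_force: 6.2
```

```bash
python3 lip.py; python3 tm.py
```

```text
19.75 [542.   49.4  88.3] [-2.1 12.3 -1.7]
pin region diff 3.1
head shift px 0 0 score 0.78
```

Force rose to 12 N with the motion blocked, so the pin has caught. I'll look at it.

Run:
```python
import cv2,numpy as np
f=np.load("cur.npz")["frame"][140:200,170:230,::-1]
o=cv2.resize(cv2.imread("pics/c5.png"),(130,100),interpolation=cv2.INTER_AREA)[15:75,10:70]
b=np.hstack([o,f]); b=np.clip(b.astype(float)*1.5,0,255).astype(np.uint8)
cv2.imwrite("pics/c6.png",cv2.resize(b,None,fx=6,fy=6,interpolation=cv2.INTER_CUBIC))
```

```text
(no output)
```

View pics/c6.png

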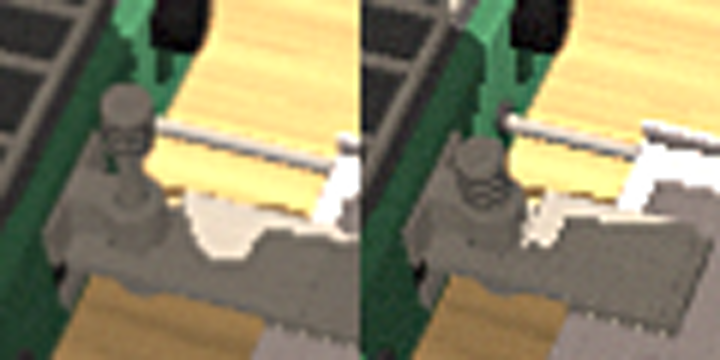

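The right half shows the pin has dropped about 45 mm, its head at (480,155), almost on the knuckle. I'll back off the lip and rise.

>>> move_arm(deltas="0 0.005 0 0 0;0 0.015 0 0 0;0 0.01 0 0 0;0 0 0.03 0 0;0 0 0.04 0 0;0 0 0.04 0 0;0 -0.03 0.03 0 0;0 -0.045 0 0 0;0 -0.045 0 0 0;0 -0.045 0 0 0")

```text
clock: 20.8
position: [542.3, -89.3, 229.0]
tcp_rot: [[-0.002, 1.0, 0.002], [1.0, 0.002, -0.001], [-0.001, 0.002, -1.0]]
wrist_force: [0.5, 0.8, 0.0]
width: 0.7
grip_force: 0.0
```

Run:
```python
from workcell import bot, grab_frame
from h import *
s=bot.observe();p=s["position"];print(s["clock"],p.round(1),s["wrist_force"].round(1))
f=grab_frame("scene");np.savez("cur.npz",**f)
for z in (140,150):print(z,proj(f,(539.5,-154.5,z)))
print(proj(f,(539,40.5,104)))
g=np.clip(f["frame"][130:205,165:265,::-1]*1.3,0,255).astype(np.uint8)
cv2.imwrite("pics/c7.png",cv2.resize(g,None,fx=8,fy=8,interpolation=cv2.INTER_CUBIC))
```

```text
20.8 [542.3 -89.3 229. ] [0.5 0.8 0. ]
140 [190.02775855 163.85159498]
150 [189.56970248 161.81681794]
[251.91225408 185.62565865]
```

View pics/c7.png

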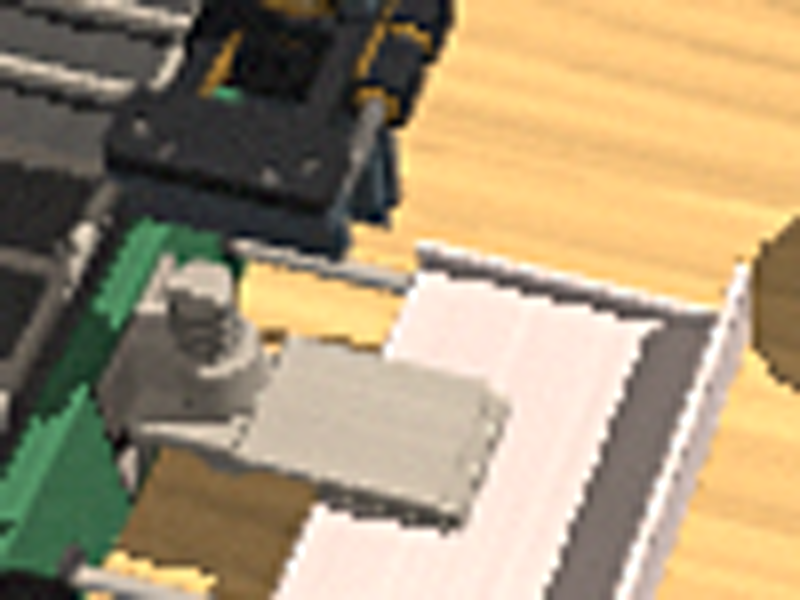

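The head sits low, with its top at crop (202,275), which is perhaps a few mm proud of home. I'll press gently from above with closed fingers.

>>> move_arm(deltas="-0.0025 -0.035 0 0 0;0 -0.03 0 0 0;0 0 -0.02 0 0;0 0 -0.02 0 0;0 0 -0.015 0 0;0 0 -0.002 0 0;0 0 -0.002 0 0;0 0 -0.002 0 0;0 0 -0.002 0 0;0 0 -0.001 0 0")

```text
clock: 21.85
position: [539.8, -153.1, 164.7]
tcp_rot: [[-0.001, 1.0, 0.001], [1.0, 0.001, -0.0], [-0.0, 0.001, -1.0]]
wrist_force: [0.2, -0.2, 1.0]
width: 0.4
grip_force: 0.0
```

>>> move_arm(deltas="0 0 -0.001 0 0;0 0 -0.001 0 0;0 0 -0.001 0 0;0 0 -0.001 0 0;0 0 -0.001 0 0;0 0 -0.001 0 0;0 0 -0.001 0 0;0 0 0 0 0;0 0 0 0 0;0 0 0 0 0")

```text
clock: 22.85
position: [539.5, -153.1, 157.3]
tcp_rot: [[-0.0, 1.0, 0.0], [1.0, 0.0, -0.0], [-0.0, 0.0, -1.0]]
wrist_force: [0.5, -0.8, 0.7]
width: 0.4
grip_force: 0.4
```

>>> move_arm(deltas="0 0 -0.0005 0 0;0 0 -0.0005 0 0;0 0 -0.0005 0 0;0 0 -0.0005 0 0;0 0 -0.0005 0 0;0 0 0 0 0;0 0 0 0 0;0 0 0 0 0;0 0 0 0 0;0 0 0 0 0")

```text
clock: 23.85
position: [539.6, -153.1, 157.2]
tcp_rot: [[-0.001, 1.0, 0.002], [1.0, 0.001, -0.001], [-0.001, 0.002, -1.0]]
wrist_force: [-3.0, 0.6, 14.4]
width: 0.4
grip_force: 6.9
```

The fingers touch the head top at z = 140 mm, so the pin is home. I'll clear off and check.

>>> move_arm(deltas="0 0 0.01 0 0;0 0 0.03 0 0;0 0 0.04 0 0;0 0.04 0.03 0 0;0 0.045 0 0 0;0 0.045 0 0 0;0 0.045 0 0 0;0 0.045 0 0 0;0 0 0 0 0;0 0 0 0 0")

```text
clock: 24.85
position: [539.4, 67.7, 264.7]
tcp_rot: [[-0.003, 1.0, -0.0], [1.0, 0.003, -0.001], [-0.001, -0.0, -1.0]]
wrist_force: [-0.5, -0.4, -0.0]
width: 0.7
grip_force: 0.0
```

Run:
```python
from workcell import bot, grab_frame
from h import *
out=[]
for n,(x,y) in (("scene",(165,130)),("top",(235,165))):
    f=grab_frame(n); g=np.clip(f["frame"][y:y+75,x:x+100,::-1]*1.2,0,255).astype(np.uint8)
    out.append(cv2.resize(g,None,fx=4,fy=4,interpolation=cv2.INTER_CUBIC)); print(n,proj(f,(539.5,-154.5,140)))
cv2.imwrite("pics/c8.png",np.hstack(out)); s=bot.observe();print(s["clock"],s["wrist_force"].round(1))
```

```text
scene [190.02775855 163.85159498]
top [321.81917958 202.97813304]
24.95 [-0.4 -0.7 -0.5]
```

View pics/c8.png

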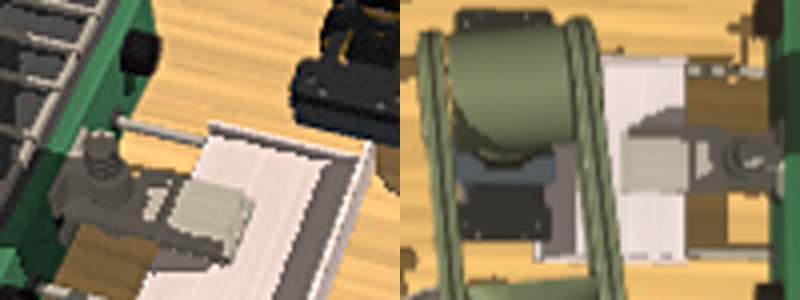

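The scene view shows the head seated on the upper knuckle at (100,150). The lip edge in the top view puts the shelf about 187 mm from the axis, which is inside the limits. I'm handing in.

```bash
python3 -c "
from workcell import bot
print(bot.finish_job())"
```

```text
the job is handed in; nothing more can be done
None
```

The job is handed in, with no verdict shown: the long pin is home through the upper knuckle, tongue and lower knuckle, its head seated (top felt at 140 mm) and let go, and the shelf lip about 187 mm from the knuckle axis.

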